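# Turn the screw jar that stands on its lid

### The job

One of the three black screw jars in the plywood tray was put back standing on its lid. Turn it right way up and stand it back in its own compartment, flat on the tray's floor with the lid on top. Do not let it drop, and leave the other two jars and the other things on the board where they are.

Things in the scene. Friction and masses are not known exactly. Their poses are not given: they have to be found in the camera images.
- jar_1: black plastic screw jar standing on its lid at the start. 75 mm tall: square body 50 x 50 x 56 mm from the base up (flat sides, the place to grip), short neck, round ribbed lid 47 mm wide, 16 mm tall, screwed tight. Part full of screws, 0.15 to 0.31 kg. Origin on its middle axis at half height (37.5 mm); z points from base to lid, x and y square to the flat sides
- jar_2: black screw jar of the same make, size and axes as jar_1, standing the right way up in the tray; to be left there
- jar_3: black screw jar of the same make, size and axes as jar_1, standing the right way up in the tray; to be left there
- tray: shallow plywood tray fixed to the board left or right, 304 (x) by 76 (y) mm; outer walls and two dividers 5 mm thick, 16 mm tall; inner floor 5 mm above the board. Three compartments along its x, each 95 (x) by 66 (y) mm, one jar in each in any order, nearly square to the tray. x points roughly away from the robot; origin at the centre of its underside, on the board
- bay_1 (a point): centre of the inner floor of the -x end (nearest the robot) compartment of the tray, on the floor's surface; axes as the tray's
- bay_2 (a point): centre of the inner floor of the middle compartment of the tray, on the floor's surface; axes as the tray's
- bay_3 (a point): centre of the inner floor of the +x end (farthest) compartment of the tray, on the floor's surface; axes as the tray's
- mat: bare cork work mat fixed flat on the board beside the tray, 220 mm (its x) by 200 mm (its y), 4 mm thick; nothing stands on it, free to use for putting things down. Origin at the centre of its underside, on the board; its top is 4 mm above that
- hinge_1: zinc butt hinge opened nearly flat, 100 mm (its y, along the knuckle) by 72 mm, 11 mm high, loose. Origin under its centre, on the board
- hinge_2: a second zinc butt hinge like it, loose. Origin under its centre, on the board
- bradawl: green-handled bradawl lying along its x, 132 mm long, 27 mm high, loose; blade to +x. Origin on the board under it, 55 mm from the handle's butt
- ratchet: chrome ratchet handle lying flat with its square drive up, 186 mm long, 34 mm high at the drive, loose. Origin on the board under the centre of its round head; the handle runs along its +x
- tape: grey tape measure lying on its side, 66 x 62 mm and 34 mm high, loose. Origin under its centre, on the board
Things that resemble listed ones, but are neither listed nor needed, are in the scene too. What is shaped like the jar_2 but pink or purple is not meant.

How it is judged (in metres and radians):
At the end, for the whole second after the job is handed in: jar_1 stands lid up (within 0.08 rad of upright), at rest and released, flat on the floor of the empty compartment of the tray that it came from (anywhere in it), and jar_2 and jar_3 still stand lid up in theirs (angle between each of jar_1, jar_2, jar_3's own z axis and vertical below 0.08 rad and ((y of jar_1 in the frame of bay_1 between -0.012 and 0.012 m and x of jar_1 in the frame of bay_1 between -0.026 and 0.026 m and z of jar_1 in the frame of bay_1 between 0.0335 and 0.0415 m) or (y of jar_1 in the frame of bay_2 between -0.012 and 0.012 m and x of jar_1 in the frame of bay_2 between -0.026 and 0.026 m and z of jar_1 in the frame of bay_2 between 0.0335 and 0.0415 m) or (y of jar_1 in the frame of bay_3 between -0.012 and 0.012 m and x of jar_1 in the frame of bay_3 between -0.026 and 0.026 m and z of jar_1 in the frame of bay_3 between 0.0335 and 0.0415 m)) and linear speed of jar_1 below 0.02 m/s and contact force between the fingers and jar_1 below 0.1 N and ((y of jar_2 in the frame of bay_1 between -0.012 and 0.012 m and x of jar_2 in the frame of bay_1 between -0.026 and 0.026 m and z of jar_2 in the frame of bay_1 between 0.0335 and 0.0415 m) or (y of jar_2 in the frame of bay_2 between -0.012 and 0.012 m and x of jar_2 in the frame of bay_2 between -0.026 and 0.026 m and z of jar_2 in the frame of bay_2 between 0.0335 and 0.0415 m) or (y of jar_2 in the frame of bay_3 between -0.012 and 0.012 m and x of jar_2 in the frame of bay_3 between -0.026 and 0.026 m and z of jar_2 in the frame of bay_3 between 0.0335 and 0.0415 m)) and ((y of jar_3 in the frame of bay_1 between -0.012 and 0.012 m and x of jar_3 in the frame of bay_1 between -0.026 and 0.026 m and z of jar_3 in the frame of bay_1 between 0.0335 and 0.0415 m) or (y of jar_3 in the frame of bay_2 between -0.012 and 0.012 m and x of jar_3 in the frame of bay_2 between -0.026 and 0.026 m and z of jar_3 in the frame of bay_2 between 0.0335 and 0.0415 m) or (y of jar_3 in the frame of bay_3 between -0.012 and 0.012 m and x of jar_3 in the frame of bay_3 between -0.026 and 0.026 m and z of jar_3 in the frame of bay_3 between 0.0335 and 0.0415 m))); the robot touches nothing.
It fails at once if the jar is dropped: let go, it falls faster than 0.7 m/s (contact force between the fingers and jar_1 below 0.05 N and linear speed of jar_1 above 0.7 m/s).
It fails at once if another jar is moved more than 20 mm (distance of any of jar_2, jar_3 from where it was at the start of the episode above 0.02 m).
It fails at once if a hinge, the bradawl, the ratchet handle or the tape measure is moved more than 30 mm (distance of any of hinge_1, hinge_2, bradawl, ratchet, tape from where it was at the start of the episode above 0.03 m).
It also fails if it takes over 61 s, if anything falls off the work surface, if the arm or the gripper's body presses on something with over 40 N, if the wrist force passes 120 N, or if a joint passes its speed limit or range.

### The arm

A 7-joint arm with a two-finger parallel gripper is mounted at the origin on the work surface. World frame = base frame: x ahead of the robot, y to its left, z up, the work surface at z = 0. Lengths are in m, angles in degrees, forces in N, time in s.
With the tool pointing down it reaches from about 0.425 to 0.925 m from the base axis. Payload 6.8 kg.
Tool frame: the origin (TCP) lies at the very end of the fingers, on their centre line; the grasp point (between the pads) lies 19 mm behind it (manip.hold_point_z is the x of the grasp point in the tool frame, in m); x points along the fingers, y is the direction in which the jaws open and shut, and the axes are right-handed (so a half turn about x gives the same grasp; the last joint's range is limited). The gripper opens to 85 mm and grips with 20 to 120 N. Pads are 22 mm wide; open, the fingers measure 114 mm over their backs; the gripper's body (76 mm by 85 mm) begins 54 mm behind the grasp point. The pads swing forward as they close: fully open they stand 13 mm farther back than shut.
Start: joints at [-82.168, 27.33, 1.283, 89.118, -0.659, 63.558, -4.761], TCP at [0.164, 0.655, 0.231] pointing down, gripper open.
Joint ranges: [-169.35, 169.35], [-19.33, 120.38], [-80.79, 83.38], [13.8, 139.57], [-78.32, 258.32], [9.67, 109.79], [-169.56, 169.56]. Speed limits (degrees/s): [136.94, 136.94, 180, 180, 180, 180, 180].

### API

Orientations are given as a 3x3 rotation matrix whose columns are the frame's x, y, z axes.
In Python, from station import manip gives the robot as it stands.
- The arm moves only by the tool carry_out, never from a script. Its argument "series" is a list of rows, each a list of 7 numbers: the shift along the world's x, y, z in mm, then the turn, a rotation vector about the world's x, y, z in degrees, then the finger opening in mm, from 0 to 85.4. A call has 1 to 10 rows; each row is the pose to reach, as a shift and turn from the pose commanded when the call began; what a row does not reach only later rows make up. A row lasts 1/12 s, in which the tool goes at most 41.7 mm and 7.16 degrees, less where a joint would pass 70% of its speed; a pose out of reach is approached as far as the arm can. A call with a gripper value outside its range is refused whole. The fingers move at their own pace and stop on an object; "force" is the grip in N (left out, the last holds). Time passes only in rows, so rows that repeat a pose let the fingers close. It gives the time, the measured TCP pose, the force and the opening at its end, in the units of the state.
- manip.read_state(): the state, without advancing time (a new reading comes with each control period).
- manip.read_camera(name): name is "scene" or "top"; returns the picture (384x512x3 uint8, red, green, blue); there is no depth.
- manip.calibration(name): a dict with "vfov" (degrees; the focal length in pixels is half the picture's height over the tangent of half this angle, whatever the lens; pixels are square), "cx", "cy" (the principal point, pixels), "dist" ([k1, k2, p1, p2, k3] as OpenCV has them; the pictures are not rectified), "world_to_cam" (4x4, takes a point from world to camera coordinates). Camera axes: x right, y down, z forward; pixel columns grow to the right and rows downward; lengths in m; the calibration is good to about 2 mm. A picture is of the moment at which its call begins. calibration takes no time and is no camera call.
- manip.close_job(): hands the job in, once; it reports no verdict.
The state is a dict: "clock": time; "joint_positions": joint angles; "joint_vel": joint speeds; "joint_efforts": joint torques, N m; "tool_pos": TCP position; "ee_rot": TCP orientation; "wrist_force": force on the tool from outside, world axes, zero at the start; "ft_torque": the same for the moment, N m; "width": opening from 0.0 (shut) to 1.0 (fully open).
Only numpy, scipy, OpenCV 4.12 (cv2) and the standard library are available. Lean on these libraries where they do the work, as an engineer would, in place of code of your own. Each camera call takes 0.05 s, during which the arm holds its last target. There are 200 camera calls.

## Working session

There is one attempt and no reset: what is moved stays moved. The work goes in short steps, Python scripts to look and compute and a tool call to move; the robot and the scene stay as the last step left them, time stands still between calls to the robot, and variables do not carry over. Pictures are saved under pics/ and viewed, about 8 in all and at most 12, crops included, and the job is handed in when it is done.

Besides the shell and the picture viewer there is one more tool, called after "Emit:" by a JSON object that holds its "fn" and its "kwargs", one argument or row to a line. carry_out: Moves the arm, as the interface text tells. Its arguments: {"type":"object","properties":{"series":{"type":"array","items":{"type":"array","items":{"type":"number"}}},"force":{"type":"number"}},"required":["series"]}

```bash
ls; mkdir -p pics; python3 - <<'E'
from station import manip
import cv2,numpy as np
np.set_printoptions(precision=3,suppress=True)
s=manip.read_state();print(s)
for n in("scene","top"):
    c=manip.calibration(n);print(n,c)
    cv2.imwrite(f"pics/{n}0.png",manip.read_camera(n)[:,:,::-1])
print(manip.hold_point_z)
E
```

```text
pics
{'clock': 0.0, 'joint_positions': array([-82.169,  27.376,   1.281,  89.178,  -0.659,  63.558,  -4.76 ]), 'joint_vel': array([-0.014,  0.109, -0.02 ,  0.024, -0.005, -0.013, -0.079]), 'joint_efforts': array([ -0.002, -59.645,   1.607, -28.12 ,   0.012,   0.009,  -0.   ]), 'tool_pos': array([0.163, 0.654, 0.23 ]), 'ee_rot': array([[-0.   ,  0.242,  0.97 ],
       [-0.002,  0.97 , -0.242],
       [-1.   , -0.002,  0.   ]]), 'wrist_force': array([-0.765,  0.896,  0.001]), 'ft_torque': array([-0.012, -0.016,  0.005]), 'width': 1.0030233283511587}
scene {'vfov': 49.57498066108038, 'cx': 260.6458462500928, 'cy': 183.51096708308538, 'dist': array([-0.001,  0.   ,  0.   ,  0.   ,  0.   ]), 'world_to_cam': array([[ 0.002,  1.   ,  0.006, -0.014],
       [ 0.809,  0.001, -0.588, -0.481],
       [-0.588,  0.006, -0.809,  1.464],
       [ 0.   ,  0.   ,  0.   ,  1.   ]])}
top {'vfov': 43.834133625116586, 'cx': 251.35314169514842, 'cy': 196.05563538305552, 'dist': array([0.007, 0.   , 0.   , 0.   , 0.   ]), 'world_to_cam': array([[ 0.007, -1.   , -0.008, -0.013],
       [-0.993, -0.006, -0.118,  0.625],
       [ 0.118,  0.009, -0.993,  1.229],
       [ 0.   ,  0.   ,  0.   ,  1.   ]])}
-0.0187
```

View pics/scene0.png

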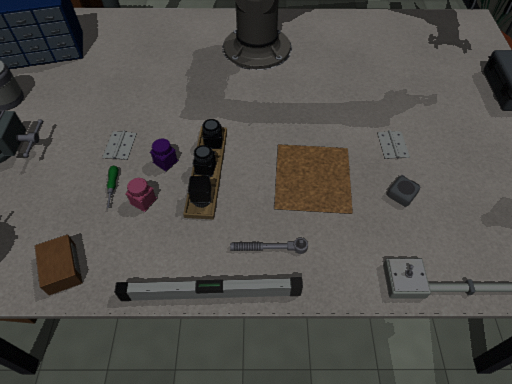

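View pics/top0.png

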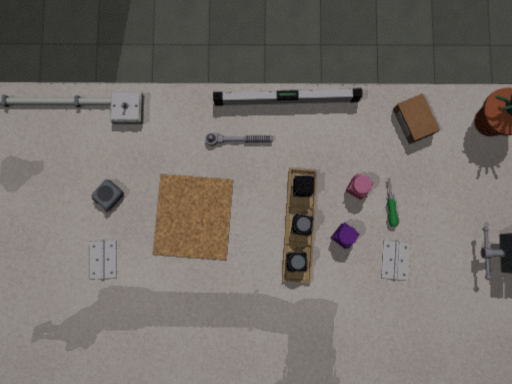

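The scene view shows the jars in the tray at pixels (211,132), (204,158) and (200,189). The top view shows them at (297,262), (302,225) and (303,186). The far one, in bay_3, shows a plain square top with no lid, so it is jar_1. The mat is centred at about (193,217) in the top view and is clear.

My plan is two 90° turns about the jaw axis, with the tool leaning ±45° sideways. In between I set the jar down on its side on the mat.

```bash
cat > h.py <<'E'
from station import manip
import cv2,numpy as np
np.set_printoptions(precision=4,suppress=True)
def ray(n,uv,z):
    c=manip.calibration(n);f=192/np.tan(np.radians(c["vfov"]/2))
    K=np.array([[f,0,c["cx"]],[0,f,c["cy"]],[0,0,1]])
    p=cv2.undistortPoints(np.float64(uv).reshape(-1,1,2),K,np.array(c["dist"]))[:,0]
    T=np.array(c["world_to_cam"]);R=T[:3,:3];o=-R.T@T[:3,3]
    d=np.c_[p,np.ones(len(p))]@R
    return o+d*((z-o[2])/d[:,2])[:,None]
E
python3 - <<'E'
from h import *
for n,boxes in(("top",dict(tray=(275,160,325,290),mat=(145,165,240,265))),("scene",dict(tray=(180,120,232,222),mat=(268,138,360,218)))):
    im=cv2.imread(f"pics/{n}0.png");hsv=cv2.cvtColor(im,cv2.COLOR_BGR2HSV)
    for k,(a,b,c,d) in boxes.items():
        m=np.zeros(im.shape[:2],np.uint8);h=hsv[b:d,a:c]
        w=(h[...,0]>8)&(h[...,0]<28)&(h[...,1]>75)
        if k=="tray": w|=(h[...,2]<45)
        m[b:d,a:c]=w*255
        m=cv2.morphologyEx(m,cv2.MORPH_OPEN,np.ones((3,3)))
        cs=max(cv2.findContours(m,0,1)[0],key=cv2.contourArea)
        z=.021 if k=="tray" else .004
        P=ray(n,cs.reshape(-1,2),z)[:,:2].astype(np.float32)
        print(n,k,cv2.minAreaRect(P))
im=cv2.imread("pics/top0.png");s=cv2.imread("pics/scene0.png")
a=cv2.resize(im[165:290,270:330],None,fx=4.6,fy=4.6,interpolation=cv2.INTER_CUBIC)
b=cv2.resize(s[115:220,170:240],None,fx=5.5,fy=5.5,interpolation=cv2.INTER_CUBIC)
h=575;o=np.hstack([a[:h],b[:h]]);o=np.clip(o.astype(float)*1.8,0,255).astype(np.uint8)
cv2.imwrite("pics/crop.png",o);print(o.shape)
E
```

```text
top tray ((0.551629900932312, -0.13675251603126526), (0.07488371431827545, 0.3009467124938965), 86.41118621826172)
top mat ((0.5726010203361511, 0.15027230978012085), (0.19844971597194672, 0.21895629167556763), 86.04727935791016)
scene tray ((0.5542916655540466, -0.1332857310771942), (0.08150392025709152, 0.32188865542411804), 86.61518096923828)
scene mat ((0.5733567476272583, 0.153496652841568), (0.1993493288755417, 0.2204454243183136), 86.01705932617188)
(575, 661, 3)
```

View pics/crop.png

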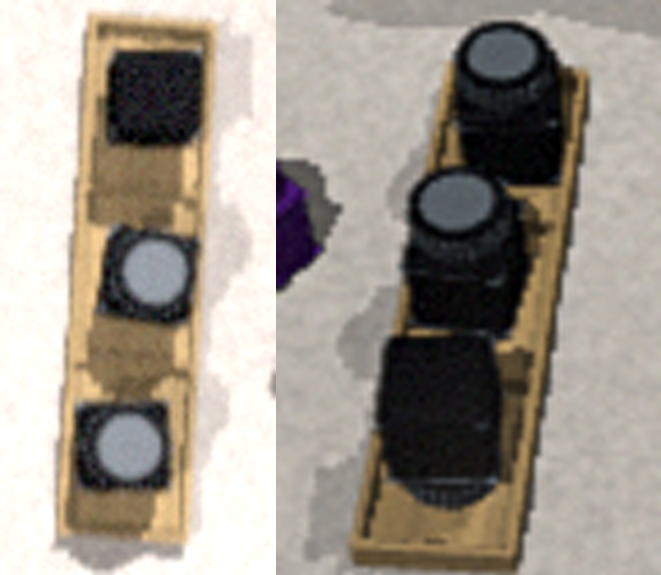

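The crop confirms it: the far jar has a plain square base up, with its lid ribs visible at the bottom in the scene view. The other two jars have lids on top. I'll measure jar_1's top face at z = 0.080.

```bash
python3 - <<'E'
from h import *
T=np.array(manip.calibration("top")["world_to_cam"]);print("cam",-T[:3,:3].T@T[:3,3])
for n,box,z in(("top",(290,173,318,202),.08),("scene",(185,170,220,215),.08)):
    im=cv2.imread(f"pics/{n}0.png");a,b,c,d=box
    m=np.zeros(im.shape[:2],np.uint8);m[b:d,a:c]=(im[b:d,a:c].max(2)<42)*255
    m=cv2.morphologyEx(m,cv2.MORPH_CLOSE,np.ones((3,3)));m=cv2.morphologyEx(m,cv2.MORPH_OPEN,np.ones((3,3)))
    cs=max(cv2.findContours(m,0,1)[0],key=cv2.contourArea)
    print(n,cv2.boundingRect(cs),cv2.minAreaRect(ray(n,cs.reshape(-1,2),z)[:,:2].astype(np.float32)))
# scene top face corners read from the crop
c=np.array([[388,338],[495,335],[500,425],[378,425]],float);c[:,0]-=276;c=c/5.5+[170,115]
P=ray("scene",c,.08);print(P,P.mean(0))
im=cv2.imread("pics/top0.png").max(2)
for q in ((345,236),(360,187)): print("decoys",ray("top",[q],.05))
E
```

```text
cam [ 0.4761 -0.0198  1.2943]
top (293, 176, 21, 21) ((0.6467568278312683, -0.14142610132694244), (0.05137395113706589, 0.05216704681515694), 89.80901336669922)
scene (188, 170, 28, 38) ((0.6656742095947266, -0.1313265562057495), (0.1098453626036644, 0.06526494771242142), 0.12094255536794662)
[[ 0.631  -0.1613  0.08  ]
 [ 0.6292 -0.1134  0.08  ]
 [ 0.6785 -0.1078  0.08  ]
 [ 0.6786 -0.1611  0.08  ]] [ 0.6543 -0.1359  0.08  ]
decoys [[ 0.5205 -0.2525  0.05  ]]
decoys [[ 0.6491 -0.2939  0.05  ]]
```

Jar_1 is at about (0.650, −0.139) with yaw near 0. The top view's square measures 51 × 52 mm, which fits the 50 mm body. Now I move over.

Emit:
{"fn": "carry_out", "kwargs": {
  "series": [
    [240,-370,70,0,0,-70,72],
    [240,-370,70,0,0,-70,72],
    [240,-370,70,0,0,-70,72],
    [240,-370,70,0,0,-70,72],
    [240,-370,70,0,0,-70,72],
    [240,-370,70,0,0,-70,72],
    [240,-370,70,0,0,-70,72],
    [240,-370,70,0,0,-70,72],
    [240,-370,70,0,0,-70,72],
    [240,-370,70,0,0,-70,72]
  ]
}}

```text
clock: 0.93
tool_pos: [0.388, 0.3076, 0.2968]
ee_rot: [[-0.0, 0.995, 0.098], [0.0, 0.098, -0.995], [-1.0, -0.0, -0.0]]
wrist_force: [0.6, 0.7, -0.2]
width: 0.843
```

Emit:
{"fn": "carry_out", "kwargs": {
  "series": [
    [246,-290,-60,-45,-2.4,-5.8,72],
    [246,-290,-60,-45,-2.4,-5.8,72],
    [246,-290,-60,-45,-2.4,-5.8,72],
    [246,-290,-60,-45,-2.4,-5.8,72],
    [246,-290,-60,-45,-2.4,-5.8,72],
    [246,-290,-60,-45,-2.4,-5.8,72],
    [246,-290,-60,-45,-2.4,-5.8,72],
    [246,-290,-115,-45,-2.4,-5.8,72],
    [246,-290,-115,-45,-2.4,-5.8,72],
    [246,-290,-115,-45,-2.4,-5.8,72]
  ]
}}

```text
clock: 1.77
tool_pos: [0.634, 0.0171, 0.1795]
ee_rot: [[-0.002, 1.0, -0.002], [-0.709, -0.003, -0.705], [-0.705, 0.0, 0.709]]
wrist_force: [-0.3, 0.2, -0.1]
width: 0.84
```

Emit:
{"fn": "carry_out", "kwargs": {
  "series": [
    [0,0,0,0,0,0,72],
    [0,0,0,0,0,0,72],
    [0,0,0,0,0,0,72]
  ]
}}

```text
clock: 2.02
tool_pos: [0.6334, 0.0204, 0.1814]
ee_rot: [[-0.0, 1.0, -0.002], [-0.707, -0.001, -0.707], [-0.707, 0.001, 0.707]]
wrist_force: [0.7, 0.3, -1.1]
width: 0.845
```

```bash
python3 - <<'E'
from h import *
s=manip.read_state();print(s)
a=manip.read_camera("top");b=manip.read_camera("scene")
cv2.imwrite("pics/v1.png",cv2.resize(np.hstack([a[100:300,150:400],b[60:260,120:370]])[:,:,::-1],(800,320)))
E
```

```text
{'clock': 2.0167, 'joint_positions': array([-48.7231,  40.6448,  32.5546,  96.2361,  23.2278,  66.8442,
       -32.685 ]), 'joint_vel': array([-1.3313, -1.2795, -0.4088, -0.5082, -0.0037, -0.0777,  0.0996]), 'joint_efforts': array([  1.7757, -57.9812,  14.4099, -20.109 ,   2.3332,   1.5904,
         0.005 ]), 'tool_pos': array([0.6334, 0.0204, 0.1814]), 'ee_rot': array([[-0.0001,  1.    , -0.0019],
       [-0.7074, -0.0014, -0.7068],
       [-0.7068,  0.0013,  0.7074]]), 'wrist_force': array([ 0.6818,  0.2697, -1.0822]), 'ft_torque': array([0.7937, 0.0309, 0.0014]), 'width': 0.8447590997580302}
```

View pics/v1.png

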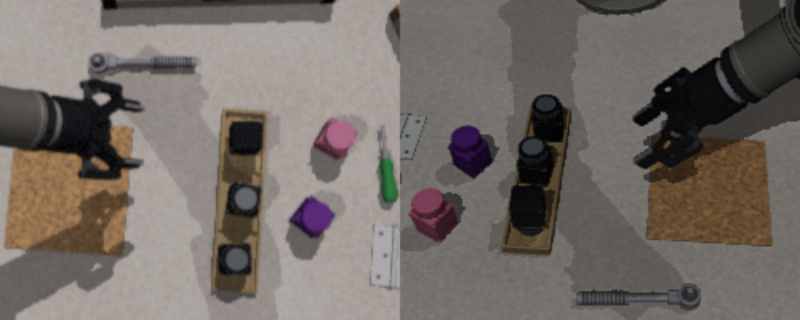

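The gripper leans 45° above the mat with its jaws along x; the way to the tray is clear. Approaching.

Emit:
{"fn": "carry_out", "kwargs": {
  "series": [
    [17,-40,-30,0,0,0,72],
    [17,-70,-55,0,0,0,72],
    [17,-100,-75,0,0,0,72],
    [17,-117,-87,0,0,0,72],
    [17,-117,-87,0,0,0,72],
    [17,-117,-87,0,0,0,72],
    [17,-117,-87,0,0,0,72]
  ]
}}

```text
clock: 2.7
tool_pos: [0.6516, -0.095, 0.0952]
ee_rot: [[0.003, 1.0, -0.002], [-0.706, 0.001, -0.708], [-0.708, 0.003, 0.706]]
wrist_force: [0.4, 1.0, -0.9]
width: 0.841
```

```bash
python3 - <<'E'
from h import *
s=manip.read_state();print(s["tool_pos"],s["joint_positions"])
a=manip.read_camera("top");b=manip.read_camera("scene")
cv2.imwrite("pics/v2.png",cv2.resize(np.hstack([a[140:260,220:370],b[100:220,140:290]])[:,:,::-1],(800,320),interpolation=cv2.INTER_CUBIC))
E
```

```text
[ 0.6516 -0.095   0.0952] [-39.653   46.9448  33.0431 100.4161  25.6866  52.1733 -31.7982]
```

View pics/v2.png

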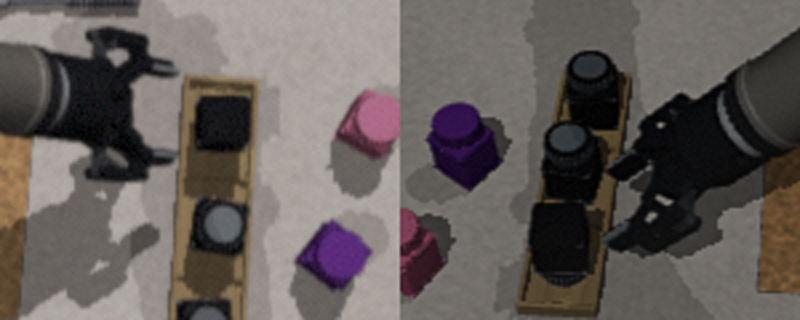

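```bash
cat >> h.py <<'E'
def proj(n,P):
    c=manip.calibration(n);f=192/np.tan(np.radians(c["vfov"]/2))
    K=np.array([[f,0,c["cx"]],[0,f,c["cy"]],[0,0,1]]);T=np.array(c["world_to_cam"])
    return cv2.projectPoints(np.float64(P),cv2.Rodrigues(T[:3,:3])[0],T[:3,3],K,np.array(c["dist"]))[0][:,0]
E
python3 - <<'E'
from h import *
s=manip.read_state();o=[]
for n,(u,v) in(("top",(280,165)),("scene",(180,155))):
    im=manip.read_camera(n)[:,:,::-1]
    k=8;cr=cv2.resize(im[v:v+50,u:u+50],None,fx=k,fy=k,interpolation=cv2.INTER_NEAREST)
    cr=np.clip(255*(cr/255.)**.5,0,255).astype(np.uint8)
    sq=np.array([[.65+a*.025,-.139+b*.025,.08] for a,b in((-1,-1),(1,-1),(1,1),(-1,1))])
    f=lambda P:np.int32((proj(n,P)+.5-[u,v])*k)
    cv2.polylines(cr,[f(sq)],True,(0,255,255),1)
    for p in f([s["tool_pos"]+[d,0,0] for d in(-.036,0,.036)]): cv2.circle(cr,tuple(map(int,p)),3,(0,0,255),-1)
    o.append(cr)
cv2.imwrite("pics/v3.png",np.hstack(o))
E
```

```text
(no output)
```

View pics/v3.png

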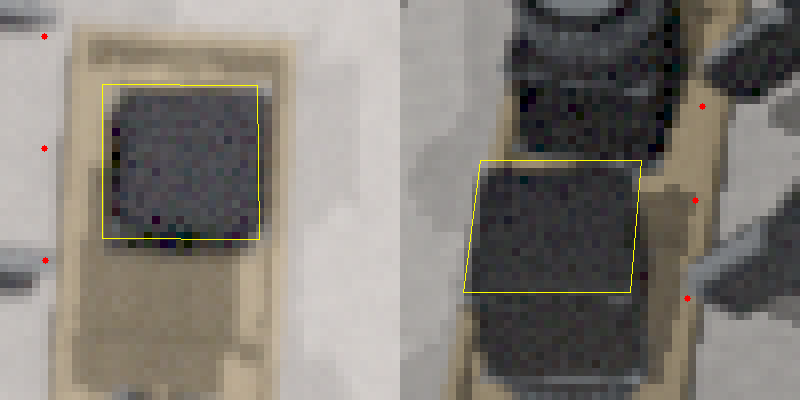

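In both views the drawn square at (0.650, −0.139, 0.080) lies on the jar's face to within about 2 mm, and the jaws straddle it. I'll advance and grip.

Emit:
{"fn": "carry_out", "kwargs": {
  "series": [
    [-1,-20,-20,0,0,0,72],
    [-1,-38,-38,0,0,0,72],
    [-1,-50,-50,0,0,0,72],
    [-1,-54,-54,0,0,0,72],
    [-1,-54,-54,0,0,0,72],
    [-1,-54,-54,0,0,0,40],
    [-1,-54,-54,0,0,0,40],
    [-1,-54,-54,0,0,0,40],
    [-1,-54,-54,0,0,0,40],
    [-1,-54,-54,0,0,0,40]
  ],
  "force": 60
}}

```text
clock: 3.73
tool_pos: [0.6508, -0.1497, 0.0415]
ee_rot: [[0.003, 1.0, -0.003], [-0.707, 0.0, -0.707], [-0.707, 0.004, 0.707]]
wrist_force: [-0.8, 4.6, 6.4]
width: 0.576
```

Emit:
{"fn": "carry_out", "kwargs": {
  "series": [
    [0,0,0,0,0,0,40],
    [0,0,0,0,0,0,40],
    [0,0,0,0,0,0,40],
    [0,0,0,0,0,0,40]
  ]
}}

```text
clock: 4.07
tool_pos: [0.6508, -0.1496, 0.0414]
ee_rot: [[0.003, 1.0, -0.002], [-0.707, 0.0, -0.707], [-0.707, 0.004, 0.707]]
wrist_force: [-0.7, 4.8, 7.3]
width: 0.581
```

The width reads 0.581 × 85.4 = 49.6 mm, so the jar's body is gripped. Lifting.

Emit:
{"fn": "carry_out", "kwargs": {
  "series": [
    [0,0,8,0,0,0,40],
    [0,0,25,0,0,0,40],
    [0,0,50,0,0,0,40],
    [0,0,75,0,0,0,40],
    [0,0,100,0,0,0,40],
    [0,0,125,0,0,0,40],
    [0,0,140,0,0,0,40],
    [0,0,150,0,0,0,40],
    [0,0,150,0,0,0,40],
    [0,0,150,0,0,0,40]
  ]
}}

```text
clock: 4.9
tool_pos: [0.6492, -0.151, 0.19]
ee_rot: [[-0.0, 1.0, -0.002], [-0.707, -0.002, -0.707], [-0.707, 0.001, 0.707]]
wrist_force: [0.2, 0.6, -3.2]
width: 0.578
```

```bash
python3 - <<'E'
from h import *
s=manip.read_state();print(s["tool_pos"],s["joint_positions"],s["wrist_force"],s["width"],s["ft_torque"])
E
```

```text
[ 0.6492 -0.151   0.19  ] [-37.2463  38.6462  35.9482 100.2517  28.1938  56.1984 -24.5513] [ 0.209   0.6473 -3.2429] 0.578024058495366 [1.084  0.0002 0.0183]
```

Emit:
{"fn": "carry_out", "kwargs": {
  "series": [
    [-5,28,10,6,0,0,40],
    [-10,56,20,12,0,0,40],
    [-15,84,20,18,0,0,40],
    [-20,112,20,24,0,0,40],
    [-25,140,20,30,0,0,40],
    [-30,168,20,36,0,0,40],
    [-35,196,20,42,0,0,40],
    [-40,224,20,48,0,0,40],
    [-45,252,20,54,0,0,40],
    [-50,280,20,60,0,0,40]
  ]
}}

```text
clock: 5.73
tool_pos: [0.5987, 0.1296, 0.2093]
ee_rot: [[-0.002, 1.0, -0.004], [0.262, -0.003, -0.965], [-0.965, -0.003, -0.262]]
wrist_force: [0.2, -0.5, -2.4]
width: 0.579
```

Emit:
{"fn": "carry_out", "kwargs": {
  "series": [
    [0,0,0,5,0,0,40],
    [0,0,0,10,0,0,40],
    [0,0,0,15,0,0,40],
    [0,0,0,20,0,0,40],
    [0,0,0,25,0,0,40],
    [0,0,0,30,0,0,40],
    [0,0,0,30,0,0,40],
    [0,0,0,30,0,0,40],
    [0,0,0,30,0,0,40]
  ]
}}

```text
clock: 6.48
tool_pos: [0.5992, 0.1293, 0.2098]
ee_rot: [[-0.002, 1.0, -0.003], [0.705, -0.001, -0.709], [-0.709, -0.004, -0.705]]
wrist_force: [0.4, 0.2, -1.0]
width: 0.577
```

```bash
python3 - <<'E'
from h import *
s=manip.read_state();print(s["tool_pos"],s["ee_rot"],s["joint_positions"],s["wrist_force"],s["width"])
b=manip.read_camera("scene")[100:260,180:430];a=manip.read_camera("top")[120:280,60:310]
cv2.imwrite("pics/v4.png",cv2.resize(np.clip(255*(np.hstack([a,b])[:,:,::-1]/255.)**.6,0,255).astype(np.uint8),(800,256),interpolation=cv2.INTER_CUBIC))
E
```

```text
[0.5992 0.1293 0.2098] [[-0.002   1.     -0.003 ]
 [ 0.7052 -0.0008 -0.709 ]
 [-0.709  -0.0035 -0.7052]] [  2.5002  28.5256   1.6201 104.3874 -52.5276  63.9364  35.3611] [ 0.4188  0.2242 -1.0385] 0.5769649343227479
```

View pics/v4.png

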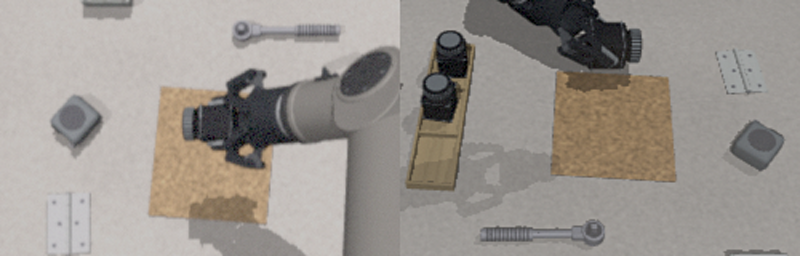

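The jar is level in the gripper with its lid pointing +y (top view, lid at about (187,122) in the crop), above the mat. Lowering.

Emit:
{"fn": "carry_out", "kwargs": {
  "series": [
    [0,0,-30,0,0,0,40],
    [0,0,-65,0,0,0,40],
    [0,0,-100,0,0,0,40],
    [0,0,-130,0,0,0,40],
    [0,0,-155,0,0,0,40],
    [0,0,-170,0,0,0,40],
    [0,0,-180,0,0,0,40],
    [0,0,-180,0,0,0,40],
    [0,0,-180,0,0,0,40]
  ]
}}

```text
clock: 7.33
tool_pos: [0.6002, 0.1291, 0.0316]
ee_rot: [[0.0, 1.0, -0.001], [0.707, -0.001, -0.708], [-0.708, -0.001, -0.707]]
wrist_force: [0.6, -0.2, -2.4]
width: 0.582
```

Emit:
{"fn": "carry_out", "kwargs": {
  "series": [
    [0,0,-3,0,0,0,40],
    [0,0,-5,0,0,0,40],
    [0,0,-7,0,0,0,40],
    [0,0,-7,0,0,0,40]
  ]
}}

```text
clock: 7.67
tool_pos: [0.5997, 0.1285, 0.0239]
ee_rot: [[0.0, 1.0, -0.002], [0.706, -0.002, -0.708], [-0.708, -0.001, -0.706]]
wrist_force: [-0.1, -0.9, -1.7]
width: 0.576
```

Emit:
{"fn": "carry_out", "kwargs": {
  "series": [
    [0,0,-1,0,0,0,40],
    [0,0,-2,0,0,0,40],
    [0,0,-2,0,0,0,40]
  ]
}}

```text
clock: 7.92
tool_pos: [0.5995, 0.1286, 0.0215]
ee_rot: [[-0.0, 1.0, -0.003], [0.707, -0.002, -0.708], [-0.708, -0.002, -0.707]]
wrist_force: [0.2, 0.8, -1.4]
width: 0.577
```

Emit:
{"fn": "carry_out", "kwargs": {
  "series": [
    [0,0,-1,0,0,0,40],
    [0,0,-2,0,0,0,40],
    [0,0,-2,0,0,0,40]
  ]
}}

```text
clock: 8.17
tool_pos: [0.5996, 0.1286, 0.0205]
ee_rot: [[0.0, 1.0, -0.002], [0.708, -0.002, -0.707], [-0.707, -0.002, -0.708]]
wrist_force: [-2.7, -2.0, 4.9]
width: 0.575
```

Contact at TCP z = 0.0205, 5–6 N. Releasing, then backing off along the tool.

Emit:
{"fn": "carry_out", "kwargs": {
  "series": [
    [0,0,0,0,0,0,52],
    [0,0,0,0,0,0,58],
    [0,0,0,0,0,0,72],
    [0,0,0,0,0,0,72],
    [0,0,0,0,0,0,72],
    [0,-15,15,0,0,0,72],
    [0,-35,35,0,0,0,72],
    [0,-60,60,0,0,0,72],
    [0,-85,85,0,0,0,72],
    [0,-100,110,0,0,0,72]
  ]
}}

```text
clock: 9.0
tool_pos: [0.5995, 0.0253, 0.1303]
ee_rot: [[0.002, 1.0, -0.005], [0.705, -0.005, -0.709], [-0.709, -0.002, -0.705]]
wrist_force: [0.9, -0.8, 0.1]
width: 0.842
```

Emit:
{"fn": "carry_out", "kwargs": {
  "series": [
    [0,0,30,0,0,0,72],
    [0,0,60,0,0,0,72],
    [0,20,80,-7,0,0,72],
    [0,45,80,-14,0,0,72],
    [0,70,80,-21,0,0,72],
    [0,95,80,-28,0,0,72],
    [0,120,80,-35,0,0,72],
    [0,145,80,-42,0,0,72],
    [0,170,80,-49,0,0,72],
    [0,195,80,-56,0,0,72]
  ]
}}

```text
clock: 9.83
tool_pos: [0.5999, 0.2253, 0.2116]
ee_rot: [[0.004, 1.0, -0.004], [-0.196, -0.003, -0.981], [-0.981, 0.005, 0.196]]
wrist_force: [1.4, -1.3, -0.9]
width: 0.843
```

Emit:
{"fn": "carry_out", "kwargs": {
  "series": [
    [0,10,0,-7,0,0,72],
    [0,10,0,-14,0,0,72],
    [0,10,0,-21,0,0,72],
    [0,10,0,-28,0,0,72],
    [0,10,0,-34,0,0,72],
    [0,10,0,-34,0,0,72],
    [0,10,0,-34,0,0,72],
    [0,10,0,-34,0,0,72]
  ]
}}

```text
clock: 10.5
tool_pos: [0.6, 0.2323, 0.2103]
ee_rot: [[-0.001, 1.0, -0.005], [-0.706, -0.004, -0.708], [-0.708, 0.003, 0.706]]
wrist_force: [0.5, -0.3, -0.0]
width: 0.847
```

```bash
python3 - <<'E'
from h import *
s=manip.read_state();print(s["tool_pos"],s["ee_rot"],s["joint_positions"],s["wrist_force"],s["width"])
o=[]
for n in("top","scene"):
    im=manip.read_camera(n)[:,:,::-1];c=np.int32(proj(n,[[.6,.13,.05]])[0]);u,v=c-[40,35]
    k=5;cr=cv2.resize(im[v:v+70,u:u+80],None,fx=k,fy=k,interpolation=cv2.INTER_CUBIC)
    cr=np.clip(255*(cr/255.)**.6,0,255).astype(np.uint8)
    P=[[.5996+a*.025,y,.054] for a,y in((-1,.09),(1,.09),(1,.146),(-1,.146))]
    cv2.polylines(cr,[np.int32((proj(n,P)+.5-[u,v])*k)],True,(0,255,255),1);o.append(cr)
cv2.imwrite("pics/v5.png",np.hstack(o))
E
```

```text
[0.6    0.2323 0.2103] [[-0.0007  1.     -0.0046]
 [-0.7062 -0.0037 -0.708 ]
 [-0.708   0.0027  0.7062]] [-57.6866  43.5247  25.3387  82.5943  18.5757  84.8526 -41.0949] [ 0.4554 -0.3141 -0.024 ] 0.8471277475095736
```

View pics/v5.png

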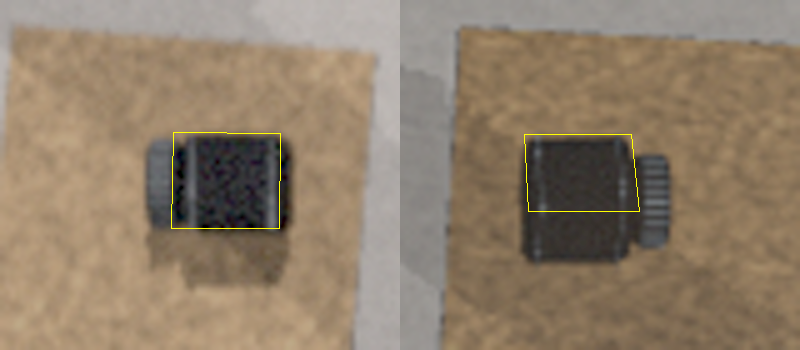

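The jar lies flat on the mat, square to the axes, with its lid toward +y. It sits about 4 mm further to −y than predicted, with the base near y ≈ 0.0855. Now I regrip from the +y side.

Emit:
{"fn": "carry_out", "kwargs": {
  "series": [
    [0,-20,-35,0,0,0,72],
    [0,-40,-70,0,0,0,72],
    [0,-60,-105,0,0,0,72],
    [0,-66,-133,0,0,0,72],
    [0,-76,-143,0,0,0,72],
    [0,-96,-163,0,0,0,72],
    [0,-112,-179,0,0,0,72],
    [0,-122,-189,0,0,0,72],
    [0,-122,-189,0,0,0,72],
    [0,-122,-189,0,0,0,72]
  ]
}}

```text
clock: 11.43
tool_pos: [0.6, 0.1103, 0.0219]
ee_rot: [[-0.001, 1.0, -0.006], [-0.707, -0.005, -0.707], [-0.707, 0.003, 0.707]]
wrist_force: [1.0, -0.1, -0.8]
width: 0.838
```

Emit:
{"fn": "carry_out", "kwargs": {
  "series": [
    [0,0,0,0,0,0,40],
    [0,0,0,0,0,0,40],
    [0,0,0,0,0,0,40],
    [0,0,0,0,0,0,40],
    [0,0,0,0,0,0,40],
    [0,0,0,0,0,0,40],
    [0,0,0,0,0,0,40],
    [0,0,0,0,0,0,40]
  ],
  "force": 60
}}

```text
clock: 12.1
tool_pos: [0.6005, 0.1134, 0.022]
ee_rot: [[0.002, 1.0, -0.003], [-0.707, -0.0, -0.708], [-0.708, 0.004, 0.707]]
wrist_force: [-0.6, 3.0, 6.7]
width: 0.578
```

Gripped (49.4 mm). Lift, then carry and turn over the tray, keeping high.

Emit:
{"fn": "carry_out", "kwargs": {
  "series": [
    [0,0,8,0,0,0,40],
    [0,0,25,0,0,0,40],
    [0,0,55,0,0,0,40],
    [0,0,85,0,0,0,40],
    [0,0,115,0,0,0,40],
    [0,0,145,0,0,0,40],
    [0,0,175,0,0,0,40],
    [0,0,195,6,0,0,40],
    [0,0,200,12,0,0,40],
    [0,0,200,18,0,0,40]
  ]
}}

```text
clock: 12.93
tool_pos: [0.6006, 0.1132, 0.2235]
ee_rot: [[0.005, 1.0, -0.003], [-0.448, -0.0, -0.894], [-0.894, 0.006, 0.448]]
wrist_force: [0.1, -0.5, -3.1]
width: 0.576
```

Emit:
{"fn": "carry_out", "kwargs": {
  "series": [
    [0,0,0,6,0,0,40],
    [5,-10,0,12,0,0,40],
    [10,-35,0,18,0,0,40],
    [15,-60,0,24,0,0,40],
    [20,-85,0,30,0,0,40],
    [25,-110,0,36,0,0,40],
    [30,-135,0,42,0,0,40],
    [35,-160,0,48,0,0,40],
    [40,-185,0,54,0,0,40],
    [45,-210,0,60,0,0,40]
  ]
}}

```text
clock: 13.77
tool_pos: [0.6446, -0.1004, 0.2221]
ee_rot: [[0.003, 1.0, -0.001], [0.548, -0.002, -0.837], [-0.837, 0.002, -0.548]]
wrist_force: [1.7, 0.7, -2.1]
width: 0.578
```

Emit:
{"fn": "carry_out", "kwargs": {
  "series": [
    [3,-20,0,6,0,0,40],
    [6,-37,0,12,0,0,40],
    [6,-37,0,12,0,0,40],
    [6,-37,0,12,0,0,40],
    [6,-37,0,12,0,0,40]
  ]
}}

```text
clock: 14.18
tool_pos: [0.6504, -0.1352, 0.2204]
ee_rot: [[-0.001, 1.0, -0.003], [0.706, -0.002, -0.708], [-0.708, -0.002, -0.706]]
wrist_force: [-0.0, 1.9, -2.7]
width: 0.575
```

```bash
python3 - <<'E'
from h import *
s=manip.read_state();t=s["tool_pos"];print(t,s["ee_rot"],s["joint_positions"],s["wrist_force"],s["width"])
o=[]
for n in("top","scene"):
    im=manip.read_camera(n)[:,:,::-1];c=np.int32(proj(n,[t])[0]);u,v=c-[40,45]
    k=5;cr=cv2.resize(im[v:v+80,u:u+80],None,fx=k,fy=k,interpolation=cv2.INTER_CUBIC)
    cr=np.clip(255*(cr/255.)**.6,0,255).astype(np.uint8)
    ax=t+[0,-.007,-.028]   # predicted base centre
    d=lambda P:np.int32((proj(n,P)+.5-[u,v])*k)
    cv2.polylines(cr,[d([ax+[a*.025,b*.025,0] for a,b in((-1,-1),(1,-1),(1,1),(-1,1))])],True,(0,255,255),1)
    th=np.linspace(0,6.28,40);cv2.polylines(cr,[d([ax+[.0235*np.cos(q),.0235*np.sin(q),.075] for q in th])],True,(0,0,255),1);o.append(cr)
cv2.imwrite("pics/v6.png",np.hstack(o))
E
```

```text
[ 0.6504 -0.1352  0.2204] [[-0.0005  1.     -0.0027]
 [ 0.7064 -0.0016 -0.7079]
 [-0.7079 -0.0023 -0.7064]] [ 19.3521  39.7547   8.3392  83.2873 -44.5567  84.8065  42.2272] [-0.0146  1.8506 -2.6983] 0.5746779042290556
```

View pics/v6.png

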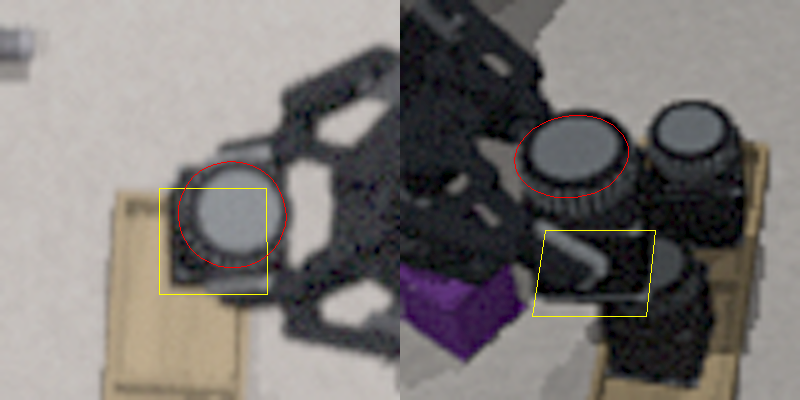

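The predicted base and lid outlines match the picture to within about 3 mm: jar_1 is upright over the far bay with its lid up. Lowering.

Emit:
{"fn": "carry_out", "kwargs": {
  "series": [
    [1,2,-25,0,0,0,40],
    [1,2,-55,0,0,0,40],
    [1,2,-85,0,0,0,40],
    [1,2,-110,0,0,0,40],
    [1,2,-135,0,0,0,40],
    [1,2,-155,0,0,0,40],
    [1,2,-168,0,0,0,40],
    [1,2,-176,0,0,0,40],
    [1,2,-176,0,0,0,40],
    [1,2,-176,0,0,0,40]
  ]
}}

```text
clock: 15.12
tool_pos: [0.6522, -0.1329, 0.0457]
ee_rot: [[0.0, 1.0, -0.001], [0.706, -0.001, -0.708], [-0.708, -0.001, -0.706]]
wrist_force: [0.9, -0.0, -2.0]
width: 0.582
```

Emit:
{"fn": "carry_out", "kwargs": {
  "series": [
    [0,0,-2,0,0,0,40],
    [0,0,-4,0,0,0,40],
    [0,0,-6,0,0,0,40],
    [0,0,-6,0,0,0,40]
  ]
}}

```text
clock: 15.45
tool_pos: [0.6515, -0.1335, 0.0388]
ee_rot: [[0.0, 1.0, -0.002], [0.706, -0.002, -0.708], [-0.708, -0.002, -0.706]]
wrist_force: [-1.2, 0.0, -2.9]
width: 0.58
```

Emit:
{"fn": "carry_out", "kwargs": {
  "series": [
    [0,0,-1,0,0,0,40],
    [0,0,-2,0,0,0,40],
    [0,0,-3,0,0,0,40],
    [0,0,-3,0,0,0,40]
  ]
}}

```text
clock: 15.78
tool_pos: [0.6514, -0.1333, 0.0354]
ee_rot: [[-0.0, 1.0, -0.003], [0.707, -0.002, -0.708], [-0.708, -0.002, -0.707]]
wrist_force: [1.0, 0.0, -2.1]
width: 0.579
```

Emit:
{"fn": "carry_out", "kwargs": {
  "series": [
    [0,0,-1,0,0,0,40],
    [0,0,-2,0,0,0,40],
    [0,0,-2,0,0,0,40]
  ]
}}

```text
clock: 16.03
tool_pos: [0.6514, -0.1333, 0.0334]
ee_rot: [[-0.0, 1.0, -0.003], [0.707, -0.002, -0.708], [-0.708, -0.002, -0.707]]
wrist_force: [-0.5, -0.4, -2.2]
width: 0.579
```

Emit:
{"fn": "carry_out", "kwargs": {
  "series": [
    [0,0,-1,0,0,0,40],
    [0,0,-2,0,0,0,40],
    [0,0,-2,0,0,0,40]
  ]
}}

```text
clock: 16.28
tool_pos: [0.6514, -0.1333, 0.0314]
ee_rot: [[-0.0, 1.0, -0.003], [0.707, -0.002, -0.708], [-0.708, -0.002, -0.707]]
wrist_force: [0.4, 1.0, -2.8]
width: 0.582
```

```bash
python3 - <<'E'
from h import *
s=manip.read_state();print(s["tool_pos"],s["wrist_force"],s["ft_torque"])
E
```

```text
[ 0.6514 -0.1333  0.0314] [ 0.4022  0.9949 -2.8247] [-1.065  -0.0019  0.0358]
```

Still no floor contact; I'll continue in 1 mm steps.

Emit:
{"fn": "carry_out", "kwargs": {
  "series": [
    [0,0,-1,0,0,0,40],
    [0,0,-2,0,0,0,40],
    [0,0,-2,0,0,0,40]
  ]
}}

```text
clock: 16.53
tool_pos: [0.6514, -0.1333, 0.0294]
ee_rot: [[-0.0, 1.0, -0.003], [0.707, -0.002, -0.708], [-0.708, -0.002, -0.707]]
wrist_force: [0.0, -0.7, -2.2]
width: 0.582
```

Emit:
{"fn": "carry_out", "kwargs": {
  "series": [
    [0,0,-1,0,0,0,40],
    [0,0,-1.5,0,0,0,40],
    [0,0,-1.5,0,0,0,40]
  ]
}}

```text
clock: 16.78
tool_pos: [0.6515, -0.1335, 0.0291]
ee_rot: [[0.0, 1.0, -0.002], [0.707, -0.002, -0.707], [-0.707, -0.001, -0.707]]
wrist_force: [-2.4, -1.1, 5.4]
width: 0.576
```

The floor contact at TCP z = 0.029 matches the value expected for the bay floor. Contact on a tray wall would have come 16 mm higher. Release and retreat.

Emit:
{"fn": "carry_out", "kwargs": {
  "series": [
    [0,0,0,0,0,0,52],
    [0,0,0,0,0,0,58],
    [0,0,0,0,0,0,66],
    [0,0,0,0,0,0,66],
    [0,0,0,0,0,0,66],
    [0,-12,12,0,0,0,66],
    [0,-30,30,0,0,0,66],
    [0,-55,55,0,0,0,66],
    [0,-80,80,0,0,0,66],
    [0,-100,110,0,0,0,66]
  ]
}}

```text
clock: 17.62
tool_pos: [0.6506, -0.235, 0.138]
ee_rot: [[-0.001, 1.0, -0.005], [0.706, -0.003, -0.708], [-0.708, -0.004, -0.706]]
wrist_force: [0.8, -0.6, 1.0]
width: 0.771
```

Emit:
{"fn": "carry_out", "kwargs": {
  "series": [
    [0,0,30,0,0,0,66],
    [0,0,60,0,0,0,66],
    [0,0,90,0,0,0,66],
    [-30,0,120,0,0,0,66],
    [-60,-10,130,0,0,0,66],
    [-80,-20,130,0,0,0,66],
    [-80,-20,130,0,0,0,66],
    [-80,-20,130,0,0,0,66]
  ]
}}

```text
clock: 18.28
tool_pos: [0.5706, -0.2546, 0.2686]
ee_rot: [[0.002, 1.0, -0.005], [0.706, -0.005, -0.708], [-0.708, -0.002, -0.706]]
wrist_force: [0.5, 0.9, 0.5]
width: 0.774
```

```bash
python3 - <<'E'
from h import *
s=manip.read_state();t=s["tool_pos"];print(s["clock"],t,s["wrist_force"],s["width"])
o=[]
for n in("top","scene"):
    im=manip.read_camera(n)[:,:,::-1];c=np.int32(proj(n,[[.6,-.14,.05]])[0]);u,v=c-[50,50]
    k=4;cr=cv2.resize(im[v:v+100,u:u+100],None,fx=k,fy=k,interpolation=cv2.INTER_CUBIC)
    cr=np.clip(255*(cr/255.)**.6,0,255).astype(np.uint8)
    d=lambda P:np.int32((proj(n,P)+.5-[u,v])*k)
    th=np.linspace(0,6.28,40);cv2.polylines(cr,[d([[.6515+.0235*np.cos(q),-.141+.0235*np.sin(q),.08] for q in th])],True,(0,0,255),1);o.append(cr)
cv2.imwrite("pics/v7.png",np.hstack(o))
E
```

```text
18.2833 [ 0.5706 -0.2546  0.2686] [0.4905 0.9224 0.4529] 0.7738607616135925
```

View pics/v7.png

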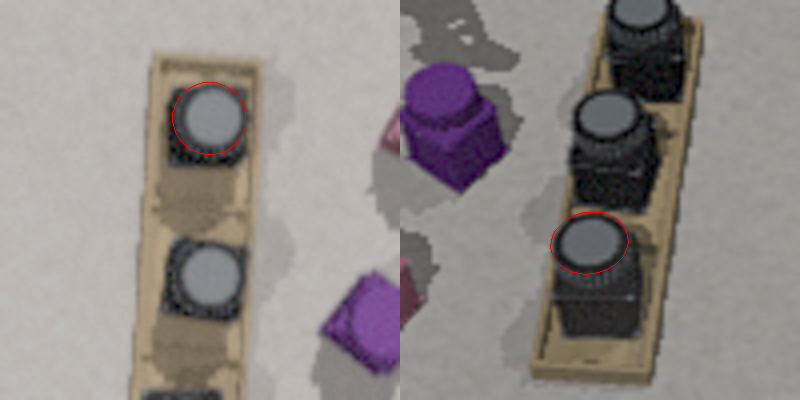

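The picture shows all three jars lid up in their bays. Jar_1's lid lies within about 2 mm of the predicted circle at z = 0.080, so it is flat on the floor and well inside the bay. The gripper is clear and the clock reads 18 s. Handing in.

```bash
python3 -c "
from station import manip
manip.close_job()"
```

```text
the job is handed in; nothing more can be done
```

Jar_1, the far jar in bay_3, now stands lid up on the floor of its own compartment, and the job is handed in at about 18 s. I gripped it by its flat sides with the tool leaning 45°, turned it 90°, laid it on its side on the mat and released it. Then I regripped it from the other side, turned it the second 90° and lowered it into bay_3 until it touched the floor (about 5 N).

**Last checks:**
- **Jar_1:** the lid is within about 2 mm of where it should be for a jar flat on the floor near the bay's centre.
- **Other jars:** both were still lid up in their compartments.
- **Gripper:** it was clear of everything, with wrist force back near zero.

**Disagreements:** the two cameras differed by about 4–5 mm in y. On the mat the jar looked about 4 mm off my prediction. The final floor contact (TCP z = 0.029) agreed with the prediction to about 1 mm, not with that picture.

**Not checked:** I did not re-measure the hinges, bradawl, ratchet or tape after the last move. The arm's path stayed clear of them, and no unexpected contact forces showed.

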